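Seat a mortar test cube in a squaring jig and hold it

TASK

Take the mortar test cube that stands alone on the bench and set it flat on the squaring jig's grey plate, square to the jig and touching the long blue fence, still wholly on the near side of the scribed line (the side away from the short end stop). Then slide it slowly along the fence, touching the fence and flat on the plate all the way, up against the short end stop; press gently, so that the jig and cube are not harmed. Finish while still gripping the cube and pressing it steadily against fence and end stop at once; leave everything else standing as it is.

Things in the scene. Friction and masses are not known exactly. Their poses are not given: they have to be found in the camera images.
- cube_center (a point): centre of the grey mortar test cube, 28 x 28 x 28 mm, about 50 g, standing loose and alone on the worktop (other such cubes lie in the black tray at the back left; leave those). The point is half-way up, 14 mm above its underside; axes along its edges. Any two opposite sides can be gripped.
- test_cube: the same cube; origin at the centre of its underside, z up, axes along its edges
- jig: squaring jig, fixed to the worktop but found at a different place and turn each time: a grey painted steel plate 140 (x) x 100 (y) x 10 mm, origin at the centre of its underside. On it stand two blue steel stops, both 12 mm high (their tops 22 mm above the worktop), rigid. A thin black scribed line runs across the plate along its y at x = -5 mm. Jig x points along the fence to the end stop, jig y points toward the fence.
- fence: long blue stop along the plate's +y edge, 112 mm long, 14 mm thick, 12 mm high; origin at the centre of its foot, at (-12, 37, 10) mm from the jig's origin; its working face is the plane y = +30 mm of the jig, from x = -68 to +44 mm. Take care to press it with less than 40 N.
- end_stop: short blue stop across the plate's +x end, 14 mm thick, 46 mm long, 12 mm high; origin at the centre of its foot, at (57, 1, 10) mm from the jig's origin; its working face is the plane x = +50 mm of the jig, from y = -22 to +24 mm. Take care to press it with less than 40 N. Sliding a cube that is pressed on plate and fence meets several newtons of friction, which is felt before the end stop is reached.
- corner (a point): the point on the top of the plate where the working faces of fence and end stop would meet, at (50, 30, 10) mm from the jig's origin; same axes as the jig. The seated cube's centre lies at (-14, -14, +14) mm from it, with the upper 16 mm of the cube standing above the stops.
- vial: bystander: glass vial with white cap, 25 mm across, 53 mm tall, loose; origin under its centre
- bung: bystander: red rubber bung, 31 mm across, 26 mm tall, loose; origin under its centre
- beaker_50: bystander: small clear beaker, 46 mm across, 58 mm tall, loose; origin under its centre
- dropper_amber: bystander: amber dropper bottle, 32 mm across, 96 mm tall, loose; origin under its centre
Mind the look-alikes: they are no part of the job. Leave any green look-alike of the test_cube alone.

How it is judged:
By the outcome, as a careful person would: the job done as asked, in the order asked, and still so for the second after the job is handed in, while the arm keeps its last pose, push and grip.
It also fails if it takes over 70 s, if anything falls off the work surface, if the arm or the gripper's body presses on something with over 40 N, if the wrist force passes 120 N, or if a joint passes its speed limit or range.

ROBOT

A 6-joint arm with a two-finger parallel gripper is mounted at the origin on a cart in front of the work surface, level with it; the furniture and walls round the work are solid. World frame = base frame: x ahead of the robot, y to its left, z up, the work surface at z = 0. Lengths are in m, angles in degrees, forces in N, time in s.
With the tool pointing down it reaches from about 0.3 to 0.775 m from the base axis. Payload 14.6 kg.
Tool frame: the origin (TCP) lies at the centre of the arm's flange, where the gripper is bolted on; the fingertips stand 173 mm ahead of it and the grasp point (between the pads) lies 155 mm ahead of it; z points along the fingers, y is the direction in which the jaws open and shut (so a half turn about z gives the same grasp; the last joint's range is limited). The gripper opens to 85 mm and grips with 20 to 120 N. Pads are 22 mm wide; open, the fingers measure 114 mm over their backs; the gripper's body (76 mm by 85 mm) begins 54 mm behind the grasp point. The pads swing forward as they close: fully open they stand 13 mm farther back than shut.
Start: joints at [-70.623, 17.183, 87.147, -0, 75.671, -3.816], TCP at [0.217, -0.506, 0.405] pointing down, gripper open.
Joint ranges: [-173.82, 173.82], [-45.26, 126.66], [13.44, 144.39], [-59.66, 239.66], [0, 175.72], [-146.38, 146.38]. Speed limits (degrees/s): [127.2, 127.2, 147.25, 180, 180, 180].

INTERFACE

Orientations are given as a 3x3 rotation matrix whose columns are the frame's x, y, z axes.
In Python, from station import read_state, grab_frame, camera_info, finish_job gives the robot as it stands.
- The arm moves only by the tool servo_tool, never from a script. Its argument "targets" is a list that holds one entry, the list of rows, each a list of 6 numbers: the shift along the tool's x, y, z as a fraction of full scale, then the turn, a rotation vector about the tool's x, y, z as a fraction of full scale. A call has 1 to 5 rows; each row shifts and turns the commanded pose from where the row before left it, along the tool's axes as they then stand; what a row does not reach is not made up. Full scale, the value 1, is 0.025 m for a shift and 4 degrees for a turn. A row lasts 1/10 s, in which the tool goes at most 50 mm and 8.59 degrees, less where a joint would pass 70% of its speed; a pose out of reach is approached as far as the arm can. A call with a number of a shift or a turn outside -1 to 1 is refused whole. A call with a gripper value outside its range is refused whole. "fingers" is the closure, from -1 (fully open) to 1 (shut), set as the call begins (left out, the last holds). The fingers move at their own pace and stop on an object; "newtons" is the grip in N (left out, the last holds). Time passes only in rows, so rows that do not move let the fingers close. It gives the time, the measured TCP pose, the force and the opening at its end, in the units of the state.
- read_state(): the state, without advancing time (a new reading comes with each control period).
- grab_frame(name): name is "scene" or "top" or "wrist"; returns the picture (384x512x3 uint8, red, green, blue); there is no depth.
- camera_info(name): a dict with "intrinsics" (3x3 intrinsics, pixels), "origin" and "rotation" of the camera in the world. Camera axes: x right, y down, z forward; pixel columns grow to the right and rows downward; lengths in m; the calibration is good to about 2 mm. A picture is of the moment at which its call begins: read the wrist's pose just before it. camera_info takes no time and is no camera call; for the wrist camera it gives the pose at the moment of the call.
- finish_job(): hands the job in, once; it reports no verdict.
The state is a dict: "time_s": time; "qpos": joint angles; "qvel": joint speeds; "tau": joint torques, N m; "tool_pos": TCP position; "eef_rot": TCP orientation; "ft_force": force on the tool from outside, world axes, zero at the start; "ft_torque": the same for the moment, N m; "grip_width": finger opening in m.
Only numpy, scipy, OpenCV 4.12 (cv2) and the standard library are available. Lean on these libraries where they do the work, as an engineer would, in place of code of your own. Each camera call takes 0.05 s, during which the arm holds its last target.

## Working session

There is one attempt and no reset: what is moved stays moved. The work goes in short steps, Python scripts to look and compute and a tool call to move; the robot and the scene stay as the last step left them, time stands still between calls to the robot, and variables do not carry over. Pictures are saved under pics/ and viewed, and the job is handed in when it is done.

Besides the shell and the picture viewer there is one more tool, called after "Call:" as name(argument=value, ...), one argument or row to a line, values as JSON. servo_tool: Moves the arm, as the interface text tells. Its arguments: {"type":"object","properties":{"targets":{"type":"array","items":{"type":"array","items":{"type":"array","items":{"type":"number","minimum":-1,"maximum":1}}}},"fingers":{"type":"number"},"newtons":{"type":"number"}},"required":["targets"]}

```bash
ls; mkdir -p pics
python3 - <<'E'
from station import *
import cv2
s=read_state();print({k:s[k] for k in ('time_s','tool_pos','eef_rot','ft_force','grip_width')})
for n in ('top','scene'):
    im=grab_frame(n);cv2.imwrite(f'pics/{n}0.png',im[:,:,::-1]);print(n,camera_info(n))
E
```

```text
pics
{'time_s': 0.0, 'tool_pos': array([ 0.2166015 , -0.50551476,  0.40409521]), 'eef_rot': array([[ 9.19173411e-01,  3.93852874e-01, -3.93113524e-04],
       [ 3.93853059e-01, -9.19172690e-01,  1.15521849e-03],
       [ 9.36469079e-05, -1.21667509e-03, -9.99999255e-01]]), 'ft_force': array([ 0.16761734,  0.33926247, -1.39368716]), 'grip_width': 0.08551895927265826}
top {'intrinsics': array([[397.66752684,   0.        , 255.60852268],
       [  0.        , 397.66752684, 186.6270065 ],
       [  0.        ,   0.        ,   1.        ]]), 'origin': array([0.36755414, 0.12287898, 1.10329449]), 'rotation': array([[ 0.02816033, -0.98386213,  0.17669833],
       [-0.99960055, -0.02814038,  0.00261928],
       [ 0.00239535, -0.17670151, -0.98426157]])}
scene {'intrinsics': array([[360.3625225 ,   0.        , 258.61633694],
       [  0.        , 360.3625225 , 188.28486674],
       [  0.        ,   0.        ,   1.        ]]), 'origin': array([-0.05448369,  0.53431703,  0.69011188]), 'rotation': array([[-0.53549878, -0.55078218,  0.64021875],
       [-0.84443194,  0.36109387, -0.39565883],
       [-0.01325723, -0.75249599, -0.65846339]])}
```

View pics/top0.png

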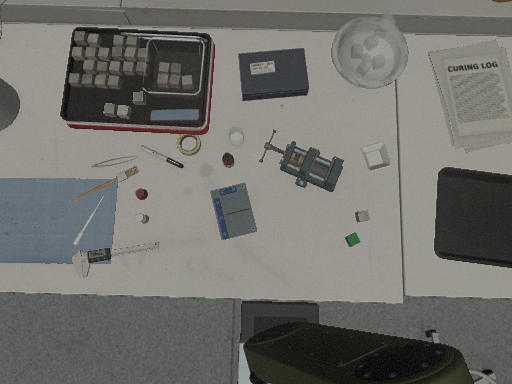

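View pics/scene0.png

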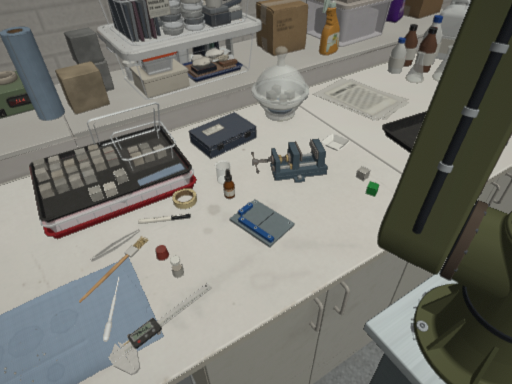

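The bench shows one grey cube alone at top px (362,216). It could be confused with the green look-alike (352,240), the white dish (375,156), the cubes in the tray (upper left) or the cubes in the glass bowl (370,50). The jig is at (234,211), with the long fence on its left and the end stop at its top. I'll check with close crops.

Run:
```python
import cv2,numpy as np
a=cv2.imread('pics/top0.png')
c1=cv2.resize(a[170:250,200:270],None,fx=7,fy=7,interpolation=cv2.INTER_CUBIC)
c2=cv2.resize(a[200:250,335:380],None,fx=6,fy=6,interpolation=cv2.INTER_CUBIC)
o=np.zeros((560,490+270,3),np.uint8);o[:,:490]=c1;o[:300,490:]=c2
cv2.imwrite('pics/crop0.png',o)
```

```text
(no output)
```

View pics/crop0.png

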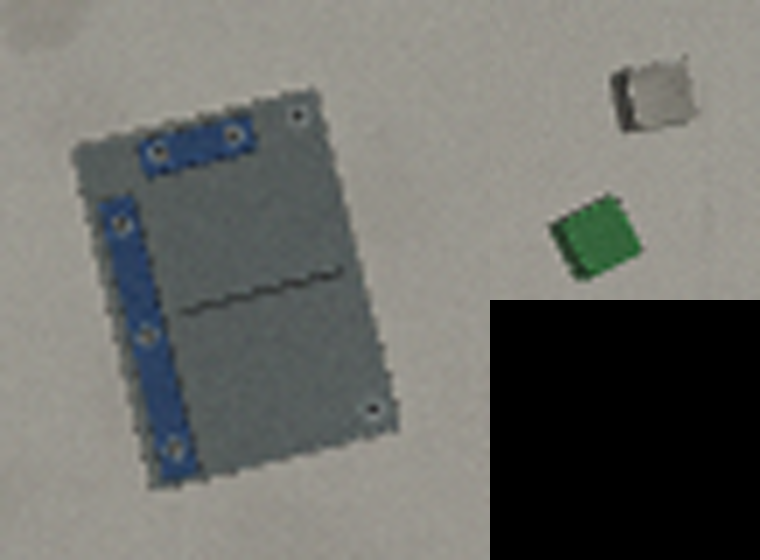

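The crop confirms it: the grey cube is at (362,216), separate from the green one at (352,240). The jig's end stop is at the top and its fence is on the left. Next I'll get coarse poses.

```bash
cat > h.py <<'E'
import cv2,numpy as np
from station import *
def ray(ci,px,z):
    K=ci['intrinsics'];d=ci['rotation']@np.linalg.inv(K)@np.array([px[0],px[1],1.]);o=np.array(ci['origin'])
    return o+d*(z-o[2])/d[2]
def proj(ci,P):
    p=ci['intrinsics']@(ci['rotation'].T@(np.array(P)-ci['origin']));return p[:2]/p[2]
def shot(n,f):
    im=grab_frame(n) ;ci=camera_info(n);im=im[:,:,::-1].copy();cv2.imwrite('pics/'+f,im);return im,ci
def big(m):
    c,_=cv2.findContours(m.astype(np.uint8)*255,cv2.RETR_EXTERNAL,cv2.CHAIN_APPROX_NONE);return sorted(c,key=cv2.contourArea)[::-1]
E
python3 - <<'E'
from h import *
a=cv2.imread('pics/top0.png');ci=camera_info('top')
h=cv2.cvtColor(a,cv2.COLOR_BGR2HSV);roi=np.zeros(a.shape[:2],bool);roi[170:250,200:270]=1
blue=(h[...,0]>100)&(h[...,0]<125)&(h[...,1]>110)&roi
for c in big(blue)[:3]:
    r=cv2.minAreaRect(c);P=np.array([ray(ci,p,.022)[:2] for p in cv2.boxPoints(r)]);print('blue',r[0],cv2.contourArea(c));print(P.round(4), P.mean(0))
roi[:]=0;roi[205:226,350:375]=1
print(a[205:228:1,350:374].mean(2).astype(int))
for px in [(362.5,215.5),(360,214)]: print(ray(ci,px,.028))
E
```

```text
blue (218.33441162109375, 207.42132568359375) 64.0
[[0.5247 0.2392]
 [0.5279 0.2271]
 [0.4775 0.213 ]
 [0.4743 0.225 ]] [0.50107492 0.2261064 ]
blue (227.61766052246094, 190.47059631347656) 47.5
[[0.5489 0.2256]
 [0.561  0.1832]
 [0.5485 0.1796]
 [0.5365 0.2219]] [0.54871425 0.20258381]
blue (222.6348114013672, 225.584228515625) 46.5
[[0.4694 0.2235]
 [0.4725 0.2115]
 [0.4342 0.201 ]
 [0.4311 0.2129]] [0.45178512 0.21221012]
[[149 145 150 145 147 147 144 147 145 146 148 149 148 147 151 149 149 146
  148 148 148 150 146 146]
 [147 151 148 148 147 149 149 150 147 144 146 148 147 148 153 147 147 149
  149 151 147 148 149 147]
 [148 145 145 147 149 148 150 147 146 144 147 150 147 146 152 148 146 149
  146 150 151 147 152 149]
 [149 147 147 148 149 147 151 150 149 149 148 150 146 150 152 150 151 150
  149 148 152 149 146 149]
 [146 148 148 148 148 147 149 152 151 147 148 147 154 153 149 150 151 116
  147 149 149 147 146 150]
 [147 145 145 149 148 149 152 152 153 151 150 145 119 132 134 138 126 130
  149 150 148 147 150 150]
 [149 148 148 149 149 152 142 101 109 139 114 114 109 114 117 119
[... 1028 characters left out ...]
 148 146 153 150]
 [149 149 147 152 151 147 151 130 145 149 146 146 150 148 148 152 153 151
  149 151 151 147 150 150]
 [146 148 148 147 149 150 148 147 151 151 147 150 150 152 148 149 151 148
  148 148 146 147 147 148]
 [150 150 146 148 149 149 151 151 151 147 150 148 149 149 151 149 150 147
  150 149 146 149 153 150]
 [149 148 148 152 150 150 147 148 149 148 151 149 149 149 151 153 151 151
  149 150 155 147 149 151]
 [151 148 148 150 148 150 148 146 145 149 149 149 148 150 152 149 152 151
  147 150 150 151 152 147]
 [149 148 149 151 150 146 147 149 151 149 149 151 149 149 148 151 147 148
  151 152 148 148 149 148]]
[ 0.48931604 -0.16644892  0.028     ]
[ 0.49321193 -0.15973774  0.028     ]
```

Run:
```python
from h import *
s=read_state();ci=camera_info('wrist');R=s['eef_rot']
print('cam in tool',R.T@(ci['origin']-s['tool_pos']),(R.T@ci['rotation']).round(3),ci['intrinsics'])
ct=camera_info('top');cs=camera_info('scene')
# dropper base/top
print('dropper', ray(ct,(228,160),.096),'beaker',ray(ct,(236,135),.058), 'vise',ray(ct,(282,160),.03),ray(ct,(338,175),.06))
print('cube scene',ray(cs,(363,173),.014),'drop scene base',ray(cs,(230,197),0),ray(cs,(228,172),.096))
```

```text
cam in tool [ 0.0755246  -0.00061259  0.03066588] [[ 0.    -0.956 -0.293]
 [ 1.     0.001 -0.001]
 [ 0.001 -0.293  0.956]] [[301.87963148   0.         263.26637225]
 [  0.         301.87963148 190.74297822]
 [  0.           0.           1.        ]]
dropper [0.61675916 0.19941741 0.096     ] beaker [0.69702391 0.18328671 0.058     ] vise [0.63739769 0.0546183  0.03      ] [ 0.59282216 -0.09424723  0.06      ]
cube scene [ 0.49086456 -0.1688111   0.014     ] drop scene base [0.62930844 0.20758092 0.        ] [0.62281014 0.21003211 0.096     ]
```

Call:
servo_tool(
  targets=[
    [[0.5,-0.27,0,0,0,0],[1,-0.53,0,0,0,0],[1,-0.53,0,0,0,0],[1,-0.53,0,0,0,0],[1,-0.53,0,0,0,0]],
  ],
)

```text
time_s: 0.6
tool_pos: [0.2974, -0.4047, 0.4046]
eef_rot: [[0.919, 0.394, -0.0], [0.394, -0.919, 0.0], [0.0, -0.0, -1.0]]
ft_force: [0.3, -1.0, -0.9]
grip_width: 0.0853
```

Call:
servo_tool(
  targets=[
    [[1,-0.53,0.2,0,0,0],[1,-0.53,0.4,0,0,0],[1,-0.53,0.4,0,0,0],[1,-0.53,0.5,0,0,0],[1,-0.53,0.5,0,0,0]],
  ],
)

```text
time_s: 1.1
tool_pos: [0.3859, -0.2944, 0.3543]
eef_rot: [[0.919, 0.394, 0.0], [0.394, -0.919, 0.0], [0.0, 0.0, -1.0]]
ft_force: [0.9, 0.6, -1.0]
grip_width: 0.0856
```

Call:
servo_tool(
  targets=[
    [[1,-0.53,0.5,0,0,0.3],[1,-0.53,0.5,0,0,0.5],[0.5,-0.25,0.3,0,0,0.7],[0,0,0,0,0,0.5],[0,0,0,0,0,0]],
  ],
)

```text
time_s: 1.6
tool_pos: [0.4311, -0.2413, 0.3219]
eef_rot: [[0.965, 0.263, -0.001], [0.263, -0.965, 0.0], [-0.0, -0.001, -1.0]]
ft_force: [0.2, -0.6, 0.6]
grip_width: 0.0856
```

Run:
```python
from h import *
s=read_state();print(s['time_s'],s['tool_pos'],s['eef_rot'].round(4),s['ft_force'])
im,ci=shot('wrist','w1.png')
print(proj(ci,[.489,-.168,.028]))
```

```text
1.6 [ 0.43107456 -0.24133923  0.32189548] [[ 9.649e-01  2.627e-01 -6.000e-04]
 [ 2.627e-01 -9.649e-01  5.000e-04]
 [-5.000e-04 -6.000e-04 -1.000e+00]] [ 0.1888307  -0.62669173  0.62019587]
[197.61844425  98.13346666]
```

View pics/w1.png

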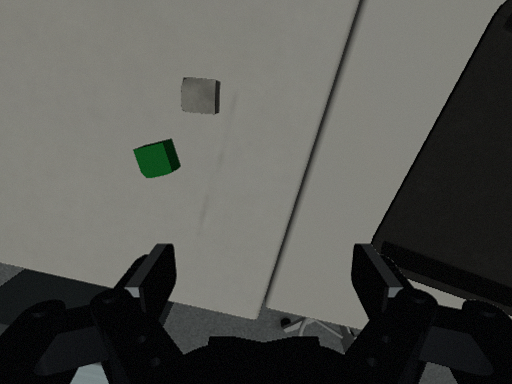

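The grey cube is at (200,96) and the green one at (157,158). The gripper axes already run nearly along the cube's edges. I'll move above the cube.

Call:
servo_tool(
  targets=[
    [[0.7,-0.5,0.2,0,0,0],[1,-0.7,0.4,0,0,0],[0.9,-0.65,0.4,0,0,0],[0.4,-0.35,0.2,0,0,0],[0,0,0,0,0,0]],
  ],
)

```text
time_s: 2.15
tool_pos: [0.4891, -0.1687, 0.2917]
eef_rot: [[0.964, 0.264, -0.001], [0.264, -0.964, 0.0], [-0.001, -0.001, -1.0]]
ft_force: [0.0, -0.5, 0.5]
grip_width: 0.0856
```

```bash
cat > cube.py <<'E'
import sys
from h import *
s=read_state();print(s['time_s'],s['tool_pos'],s['ft_force'],s['grip_width'])
R=s['eef_rot']
im,ci=shot('wrist',sys.argv[1])
p=proj(ci,[.489,-.168,.028]).astype(int);print('pred',p)
h=cv2.cvtColor(im,cv2.COLOR_BGR2HSV);g=im.mean(2)
roi=np.zeros(g.shape,bool);roi[max(0,p[1]-45):p[1]+45,max(0,p[0]-45):p[0]+45]=1
bg=np.median(g[roi]);print('bg',bg)
m=(g<bg*0.88)&roi&(h[...,1]<90)
for c in big(m)[:2]:
    r=cv2.minAreaRect(c);print('rect',r,cv2.contourArea(c))
    b=cv2.boxPoints(r)
    for z in (.028,):
        P=np.array([ray(ci,q,z) for q in b]);C=P.mean(0)
        e=P[1]-P[0];f=P[2]-P[1];print(z,'C',C,'sides',np.linalg.norm(e),np.linalg.norm(f),'yaw',np.degrees(np.arctan2(e[1],e[0])),'toolyaw',np.degrees(np.arctan2(R[1,0],R[0,0])),'rel',R.T@(C-s['tool_pos']))
cr=im[max(0,p[1]-60):p[1]+60,max(0,p[0]-60):p[0]+60]
cv2.imwrite('pics/c_'+sys.argv[1],cv2.resize(cr,None,fx=5,fy=5,interpolation=cv2.INTER_NEAREST))
E
python3 cube.py w2.png
```

```text
2.15 [ 0.48907353 -0.16871449  0.29169239] [ 0.00377313 -0.54172129  0.500846  ] 0.08564114793557334
pred [262 194]
bg 116.33333333333333
rect ((264.0643615722656, 187.85643005371094), (35.72183609008789, 40.49801254272461), 5.710593223571777) 1336.0
0.028 C [ 0.49425628 -0.16767828  0.028     ] sides 0.034012795144166115 0.028251796322638734 yaw 8.873984647732074 toolyaw 15.320479125321503 rel [0.00548158 0.00054457 0.26368782]
rect ((227.35406494140625, 228.2068634033203), (19.84943389892578, 8.715614318847656), 40.91437911987305) 3.5
0.028 C [ 0.45225702 -0.14722091  0.028     ] sides 0.007782170274659721 0.016973319417330983 yaw -24.8829841364905 toolyaw 15.320479125321503 rel [-0.02961994 -0.03028274  0.26373608]
```

View pics/c_w2.png

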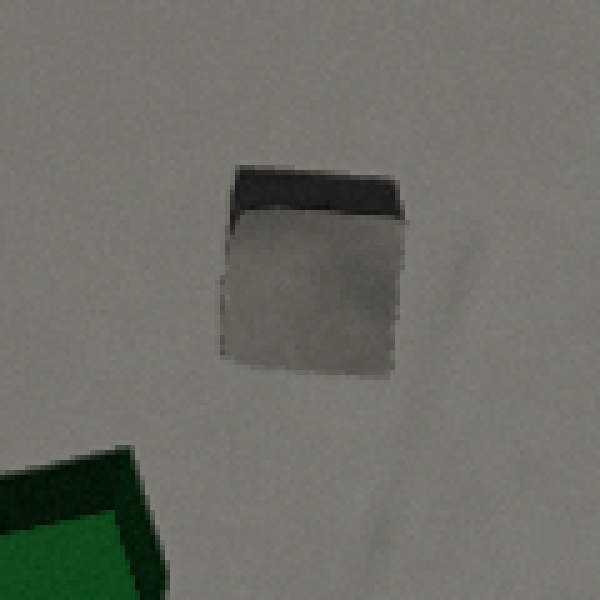

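Run:
```python
from h import *
s=read_state();ci=camera_info('wrist');R=s['eef_rot']
q=np.array([(237,210),(404,217),(392,378),(222,358)])/5.+[202,134]
P=np.array([ray(ci,x,.028) for x in q]);C=P.mean(0);print(C,R.T@(C-s['tool_pos']))
for i in range(4):
    e=R.T@(P[(i+1)%4]-P[i]);print(np.linalg.norm(e),np.degrees(np.arctan2(e[1],e[0])))
```

```text
[ 0.49104245 -0.16914582  0.028     ] [0.0024732  0.00029554 0.26415771]
0.026668665375746803 92.43755324962837
0.02744834671263626 -176.9726342610291
0.02820448640384216 -82.90822777374213
0.025217413896160466 6.3607855756669105
```

Call:
servo_tool(
  targets=[
    [[0,0,0.4,0,0,0.5],[0,0,0.8,0,0,0.75],[0,0,0.4,0,0,0],[0,0,0,0,0,0]],
  ],
  fingers=-0.2,
  newtons=30,
)

```text
time_s: 2.6
tool_pos: [0.4883, -0.1703, 0.2514]
eef_rot: [[0.984, 0.178, -0.002], [0.178, -0.984, 0.001], [-0.002, -0.001, -1.0]]
ft_force: [-0.1, -0.1, 0.6]
grip_width: 0.0511
```

```bash
python3 cube.py w3.png
```

```text
2.6 [ 0.48825825 -0.17026126  0.25144984] [-0.11824071 -0.10789426  0.61515816] 0.0510738992749752
pred [261 211]
bg 126.33333333333333
rect ((261.5, 202.0), (48.0, 41.0), 90.0) 1930.5
0.028 C [ 0.49552841 -0.1667242   0.028     ] sides 0.027159488600972122 0.03450111141767694 yaw -79.72428878301137 toolyaw 10.233807147424939 rel [ 0.00814218 -0.00197317  0.22343905]
rect ((224.2682342529297, 248.12660217285156), (15.264337539672852, 6.7477545738220215), 31.607501983642578) 3.0
0.028 C [ 0.45694943 -0.14669406  0.028     ] sides 0.00526434562225519 0.010988450600744907 yaw -20.726857095704897 toolyaw 10.233807147424939 rel [-0.02626435 -0.02853873  0.22352005]
```

View pics/c_w3.png

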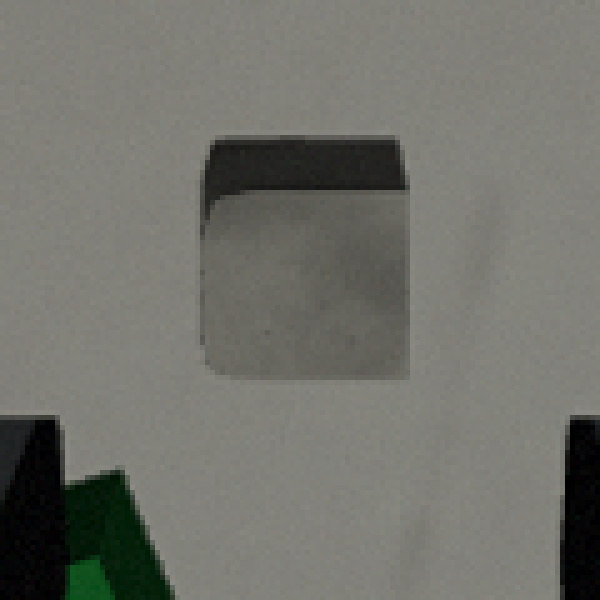

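View pics/w3.png

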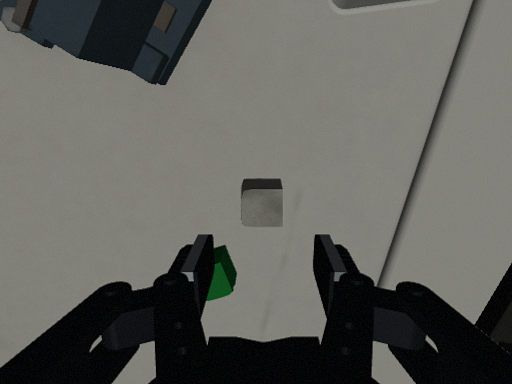

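Run:
```python
from h import *
s=read_state();ci=camera_info('wrist');R=s['eef_rot']
C=ray(ci,(262.2,207.8),.028);d=R.T@(C-s['tool_pos']);print(C,d, 'z down to .188:',s['tool_pos'][2]-.188)
for x in [(225,246),(236,273)]: print(R.T@(ray(ci,x,.028)-s['tool_pos']))
```

```text
[ 0.4919079  -0.16785981  0.028     ] [ 0.00380695 -0.00167439  0.22433116] z down to .188: 0.06433247598265596
[-0.02513321 -0.02814651  0.22435183]
[-0.047043   -0.02089647  0.22436021]
```

Call:
servo_tool(
  targets=[
    [[0.15,-0.05,0.3,0,0,0],[0,0,0.7,0,0,0],[0,0,0.8,0,0,0],[0,0,0.55,0,0,0],[0,0,0.2,0,0,0]],
  ],
)

```text
time_s: 3.15
tool_pos: [0.4922, -0.1676, 0.1873]
eef_rot: [[0.984, 0.177, -0.001], [0.177, -0.984, 0.001], [-0.001, -0.001, -1.0]]
ft_force: [-0.1, -0.8, 1.0]
grip_width: 0.0514
```

```bash
python3 cube.py w4.png
```

```text
3.15 [ 0.49223748 -0.16763966  0.18732019] [-0.09701287 -0.76312527  1.00637562] 0.051427020834847896
pred [264 267]
bg 124.66666666666667
rect ((264.5, 254.5), (65.0, 59.0), 90.0) 3703.0
0.028 C [ 0.49542941 -0.16668247  0.028     ] sides 0.02716071654606917 0.03472453148964803 yaw -79.72514223403876 toolyaw 10.21910329832196 rel [ 0.00351069 -0.00024767  0.15931617]
rect ((219.30003356933594, 309.60003662109375), (3.130495071411133, 0.8944271206855774), 63.43495178222656) 1.0
0.028 C [ 0.46116052 -0.14960683  0.028     ] sides 0.00048083056377507704 0.0018061904844726866 yaw -49.627324959658054 toolyaw 10.21910329832196 rel [-0.0271851  -0.02313213  0.15937301]
```

View pics/w4.png

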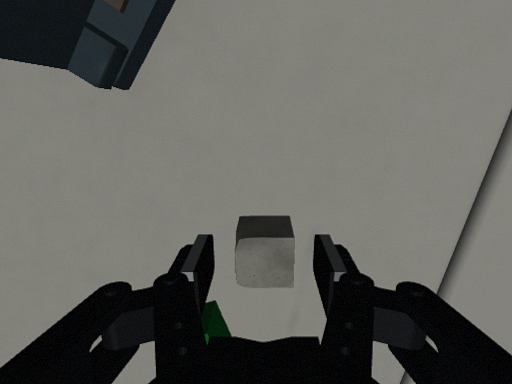

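The cube is centred between the pads at (265,262), and the green one is clear of the left finger. I'll close the gripper.

Call:
servo_tool(
  targets=[
    [[0,0,0,0,0,0],[0,0,0,0,0,0],[0,0,0,0,0,0],[0,0,0,0,0,0],[0,0,0,0,0,0]],
  ],
  fingers=1,
  newtons=40,
)

```text
time_s: 3.7
tool_pos: [0.4926, -0.1678, 0.1893]
eef_rot: [[0.984, 0.177, 0.002], [0.177, -0.984, -0.001], [0.001, 0.001, -1.0]]
ft_force: [-0.5, -0.1, 6.6]
grip_width: 0.0273
```

```bash
python3 cube.py w5.png
```

```text
3.7 [ 0.49259244 -0.16784768  0.18932925] [-0.47942398 -0.1090464   6.62117727] 0.0273465980242797
pred [263 266]
bg 94.66666666666667
rect ((262.4999694824219, 265.5), (88.99998474121094, 88.99998474121094), 90.0) 2666.5
0.028 C [ 0.48849531 -0.16747603  0.028     ] sides 0.04158722245338723 0.049475231869410795 yaw -79.78212678224943 toolyaw 10.193213793520602 rel [-0.00420033 -0.00123524  0.1613223 ]
rect ((291.6346130371094, 258.326904296875), (1.765045166015625, 5.099019527435303), 11.309932708740234) 2.5
0.028 C [ 0.4960691  -0.18050769  0.028     ] sides 0.0027577984966560267 0.0008650339406369882 yaw 1.5890831327341426 toolyaw 10.193213793520602 rel [0.00094772 0.01293104 0.16134243]
```

View pics/w5.png

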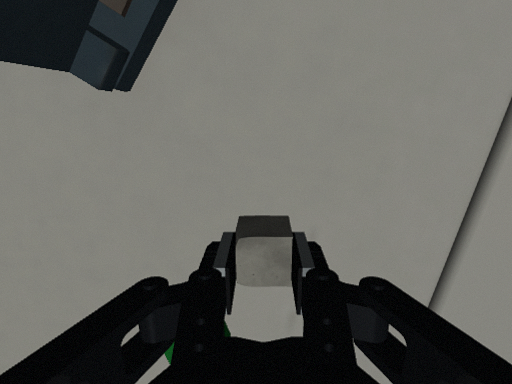

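Call:
servo_tool(
  targets=[
    [[0,0,-0.15,0,0,0],[0,0,-0.4,0,0,0],[0,0,-0.8,0,0,0],[0,0,-1,0,0,0],[0,0,-0.8,0,0,0]],
  ],
)

```text
time_s: 4.25
tool_pos: [0.4923, -0.1677, 0.2691]
eef_rot: [[0.984, 0.177, 0.001], [0.177, -0.984, -0.0], [0.001, 0.0, -1.0]]
ft_force: [0.5, -0.1, -0.2]
grip_width: 0.0276
```

Call:
servo_tool(
  targets=[
    [[0,0,-0.6,0,0,0],[0,0,-0.3,0,0,0],[0,0,0,0,0,0]],
  ],
)

```text
time_s: 4.55
tool_pos: [0.4923, -0.1677, 0.2908]
eef_rot: [[0.984, 0.177, 0.002], [0.177, -0.984, -0.001], [0.002, 0.001, -1.0]]
ft_force: [0.2, -0.5, -0.8]
grip_width: 0.027
```

```bash
python3 cube.py w6.png
```

```text
4.55 [ 0.49234223 -0.16774806  0.29079315] [ 0.16824685 -0.52843624 -0.7921958 ] 0.026969690508578233
pred [264 199]
bg 131.33333333333334
rect ((263.5, 229.0), (28.0, 89.0), 90.0) 1845.0
0.028 C [ 0.46359274 -0.17211353  0.028     ] sides 0.07307333211500458 0.025408894392255594 yaw -79.7672762004402 toolyaw 10.19349683979165 rel [-0.02947385 -0.00104919  0.26274707]
```

View pics/w6.png

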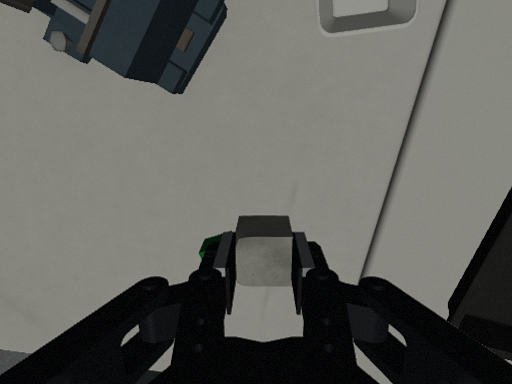

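The cube is held at (264,250) with the same appearance as at the grasp, so it hasn't slipped. I'll carry it over to the jig.

Call:
servo_tool(
  targets=[
    [[0.05,-0.5,0,0,0,0],[0.06,-1,0,0,0,0],[0.06,-1,0,0,0,0],[0.06,-1,0,0,0,0],[0.06,-1,0,0,0,0]],
  ],
)

```text
time_s: 5.1
tool_pos: [0.479, -0.0541, 0.2889]
eef_rot: [[0.984, 0.177, -0.002], [0.177, -0.984, 0.0], [-0.001, -0.001, -1.0]]
ft_force: [0.2, 0.1, -1.4]
grip_width: 0.0273
```

Call:
servo_tool(
  targets=[
    [[0.06,-1,0,0,0,0],[0.06,-1,0,0,0,0],[0.06,-1,0,0,0,0],[0.06,-1,0,0,0,0],[0.06,-1,0,0,0,0]],
  ],
)

```text
time_s: 5.6
tool_pos: [0.464, 0.0702, 0.2889]
eef_rot: [[0.984, 0.177, -0.002], [0.177, -0.984, -0.0], [-0.001, -0.0, -1.0]]
ft_force: [0.3, 1.0, -0.9]
grip_width: 0.0272
```

Call:
servo_tool(
  targets=[
    [[0.06,-1,0,0,0,0],[0.06,-1,0,0,0,0],[0.06,-1,0,0,0,-0.4],[0.05,-0.5,0,0,0,-0.5],[0,0,0,0,0,-0.43]],
  ],
)

```text
time_s: 6.1
tool_pos: [0.454, 0.1572, 0.2891]
eef_rot: [[0.962, 0.272, -0.001], [0.272, -0.962, -0.0], [-0.001, -0.0, -1.0]]
ft_force: [0.3, 0.2, -0.7]
grip_width: 0.0274
```

Call:
servo_tool(
  targets=[
    [[0,0,0,0,0,0],[0,0,0,0,0,0]],
  ],
)

```text
time_s: 6.3
tool_pos: [0.4545, 0.1555, 0.2894]
eef_rot: [[0.964, 0.267, -0.001], [0.267, -0.964, -0.0], [-0.001, 0.0, -1.0]]
ft_force: [-1.3, 0.3, -0.6]
grip_width: 0.0276
```

Run:
```python
from h import *
s=read_state();print(s['time_s'],s['tool_pos'],s['eef_rot'].round(4),s['ft_force'])
im,ci=shot('wrist','w7.png');np.save('r7.npy',np.vstack([s['tool_pos'],s['eef_rot']]))
shot('top','top7.png')
```

```text
6.3 [0.45450305 0.15554903 0.28937935] [[ 9.637e-01  2.668e-01 -6.000e-04]
 [ 2.668e-01 -9.637e-01 -2.000e-04]
 [-6.000e-04  0.000e+00 -1.000e+00]] [-1.32697202  0.28279624 -0.63381999]
```

View pics/w7.png

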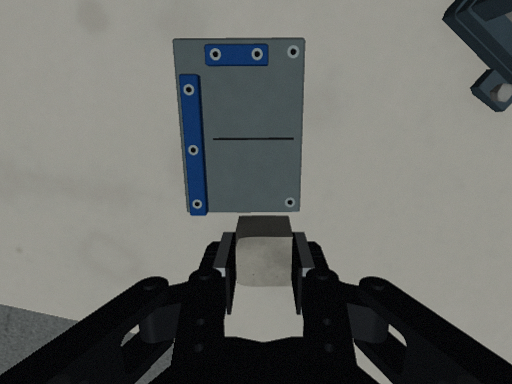

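Run:
```python
from h import *
im=cv2.imread('pics/w7.png');ci=camera_info('wrist')
h=cv2.cvtColor(im,cv2.COLOR_BGR2HSV)
blue=((h[...,0]>105)&(h[...,0]<125)&(h[...,1]>150));blue[230:]=0;blue[:,:160]=0;blue[:,320:]=0
for c in big(blue)[:2]:
    f=np.zeros(blue.shape,np.uint8);cv2.drawContours(f,[c],-1,1,-1)
    r=cv2.minAreaRect(c);print('blue',r,cv2.boxPoints(r).round(1).tolist())
    hol=(f>0)&(~blue)&(im.mean(2)>90)
    for k in big(hol):
        if cv2.contourArea(k)>8:
            b=cv2.minEnclosingCircle(k);print(' screw',b,ray(ci,b[0],.022))
    # side edge points
    if r[1][0]*r[1][1]>2000:pass
# fence right boundary per row
def edge(pts,z):
    P=np.array([ray(ci,p,z)[:2] for p in pts]);v=cv2.fitLine(P.astype(np.float32),cv2.DIST_HUBER,0,.001,.001).ravel();
    if v[0]<0: v[:2]*=-1
    return v
for y in (100,130,170,200):
    print(y,[(x,im[y,x].tolist()) for x in range(176,212,2)] if y==130 else '')
R=[];L=[]
for y in range(82,208):
    xs=np.where(blue[y,170:230])[0]+170
    R.append((xs.max()+1,y+.5));L.append((xs.min(),y+.5))
for n,p,z in (('R foot',R,.010),('R top',R,.022),('L top',L,.022)):
    v=edge(p,z);print(n,v,np.degrees(np.arctan2(v[1],v[0])))
B=[]
for x in range(212,262):
    ys=np.where(blue[30:100,x])[0]+30;B.append((x+.5,ys.max()+1))
v=edge(B,.010);print('endstop foot',v,np.degrees(np.arctan2(v[1],v[0])));v=edge(B,.022);print('endstop top',v)
S=[]
for x in range(216,292):
    col=im[128:150,x].mean(1);S.append((x+.5,128.5+col.argmin()))
v=edge(S,.010);print('scribe',v,np.degrees(np.arctan2(v[1],v[0])),np.mean([s[1] for s in S]))
g=cv2.resize(im[30:225,165:315],None,fx=3,fy=3,interpolation=cv2.INTER_NEAREST);cv2.imwrite('pics/jig7.png',g)
```

```text
blue ((194.3701171875, 143.88951110839844), (141.4761962890625, 20.208587646484375), 85.38934326171875) [[178.60000610351562, 74.19999694824219], [198.8000030517578, 72.5999984741211], [210.10000610351562, 213.60000610351562], [190.0, 215.1999969482422]]
 screw ((188.40322875976562, 89.20967864990234), 5.448992729187012) [0.5182979  0.23180602 0.022     ]
 screw ((192.7857208251953, 149.5), 5.015379905700684) [0.47494137 0.21961793 0.022     ]
 screw ((196.77272033691406, 203.77272033691406), 4.778244972229004) [0.43131656 0.20731818 0.022     ]
blue ((236.0, 54.5), (21.0, 62.0), 90.0) [[205.0, 44.0], [267.0, 44.0], [267.0, 65.0], [205.0, 65.0]]
 screw ((215.5, 53.5), 6.041623115539551) [0.54748483 0.21778869 0.022     ]
 screw ((256.5, 53.5), 6.041623115539551) [0.5553617  0.18932503 0.022     ]
100 
130 [(176, [141, 148, 149]), (178, [143, 152, 152]), (180, [73, 73, 63]), (182, [79, 78, 65]), (184, [85, 40, 11]), (186, [92, 44, 16]), (188, [94, 48, 20]), (190, [89, 42, 13]), (192, [91, 48, 16]), (194, [95, 51, 21]), (196, [92, 47, 15]), (198, [92, 46, 15]), (200, [72, 37, 15]), (202, [35, 19, 4]), (204, [88, 87, 77]), (206, [84, 83, 72]), (208, [88, 87, 75]), (210, [84, 81, 69])]
170 
200 
R foot [0.962256   0.27214584 0.48889983 0.21669832] 15.791996
R top [0.962256   0.27214587 0.49074265 0.21474501] 15.791998
L top [0.9622064  0.27232122 0.475799   0.22601365] 15.802438
endstop foot [ 0.266747   -0.9637666   0.54486495  0.20016842] -74.52922
endstop top [ 0.26674607 -0.9637668   0.542027    0.20617318]
scribe [ 0.28555757 -0.95836157  0.49255815  0.18072933] -73.407814 138.9078947368421
```

View pics/jig7.png

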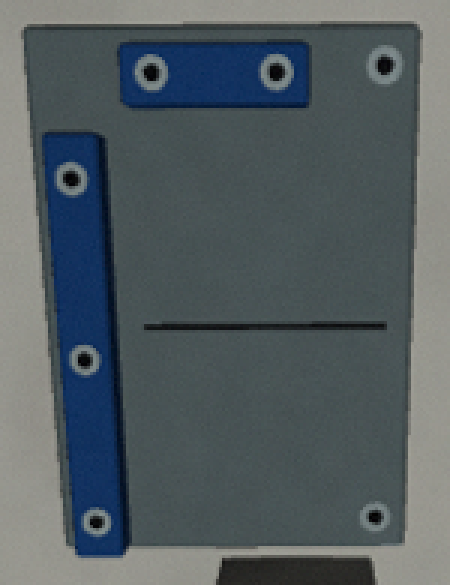

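The jig stands out clearly: fence screws at (188,89), (193,150) and (197,204), scribed line at row 139, end stop foot at row 65. The measured jig pose is origin ≈ (0.4967, 0.1872) and yaw ≈ 15.75°. Fence and end stop agree with each other within 0.5 mm. Next I'll move over jig (-38, 9) and descend to just above the plate.

Call:
servo_tool(
  targets=[
    [[0.22,-0.4,0,0,0,-0.06],[0.22,-0.73,0.3,0,0,0],[0,0,0.6,0,0,0],[0,0,0.7,0,0,0],[0,0,0.6,0,0,0]],
  ],
)

```text
time_s: 6.9
tool_pos: [0.4576, 0.1865, 0.2339]
eef_rot: [[0.962, 0.272, -0.0], [0.272, -0.962, 0.0], [-0.0, -0.0, -1.0]]
ft_force: [0.2, 0.7, -0.4]
grip_width: 0.0278
```

Call:
servo_tool(
  targets=[
    [[0,0,0.5,0,0,0],[0,0,0.3,0,0,0],[0,0,0.2,0,0,0],[0,0,0,0,0,0],[0,0,0,0,0,0]],
  ],
)

```text
time_s: 7.4
tool_pos: [0.4577, 0.186, 0.2101]
eef_rot: [[0.962, 0.271, 0.001], [0.271, -0.962, 0.0], [0.001, -0.0, -1.0]]
ft_force: [0.1, -0.2, -0.0]
grip_width: 0.0271
```

```bash
cat > st.py <<'E'
from h import *
import sys
J=np.array([.4967,.1872]);a=np.radians(15.75)
def st():
    s=read_state();d=s['tool_pos'][:2]-J;R=s['eef_rot']
    jr=np.array([[np.cos(a),np.sin(a)],[-np.sin(a),np.cos(a)]])
    print('t',s['time_s'],'jig xy mm',(jr@d*1e3).round(2),'z',(s['tool_pos'][2]*1e3).round(2),'yaw',np.degrees(np.arctan2(R[1,0],R[0,0])).round(2),'tilt',np.degrees(R[:2,2]).round(2),'Fjig',(jr@s['ft_force'][:2]).round(2),s['ft_force'][2].round(2),'w',s['grip_width'].round(4))
    return s
if __name__=='__main__':
    st()
    for n in sys.argv[1:]: shot(n.split(':')[0],n.split(':')[1])
E
python3 st.py wrist:w8.png scene:s8.png
python3 - <<'E'
import cv2
a=cv2.imread('pics/s8.png');cv2.imwrite('pics/s8c.png',cv2.resize(a[150:270,190:340],None,fx=5,fy=5))
E
```

```text
Traceback (most recent call last):
  File "st.py", line 10, in <module>
    st()
    ~~^^
  File "st.py", line 7, in st
    print('t',s['time_s'],'jig xy mm',(jr@d*1e3).round(2),'z',(s['tool_pos'][2]*1e3).round(2),'yaw',np.degrees(np.arctan2(R[1,0],R[0,0])).round(2),'tilt',np.degrees(R[:2,2]).round(2),'Fjig',(jr@s['ft_force'][:2]).round(2),s['ft_force'][2].round(2),'w',s['grip_width'].round(4))
                                                                                                                                                                                                                                                            ^^^^^^^^^^^^^^^^^^^^^
AttributeError: 'float' object has no attribute 'round'
[ WARN:0@0.018] global loadsave.cpp:275 findDecoder imread_('pics/s8.png'): can't open/read file: check file path/integrity
Traceback (most recent call last):
TypeError: 'NoneType' object is not subscriptable
```

```bash
sed -i "s/s\['grip_width'\].round(4)/round(s['grip_width'],4)/" st.py
python3 st.py wrist:w8.png scene:s8.png
python3 - <<'E'
import cv2
a=cv2.imread('pics/s8.png');cv2.imwrite('pics/s8c.png',cv2.resize(a[150:270,190:340],None,fx=5,fy=5))
E
```

```text
t 7.4 jig xy mm [-37.83   9.37] z 210.11 yaw 15.75 tilt [0.04 0.01] Fjig [ 0.   -0.25] -0.04 w 0.0271
```

View pics/w8.png

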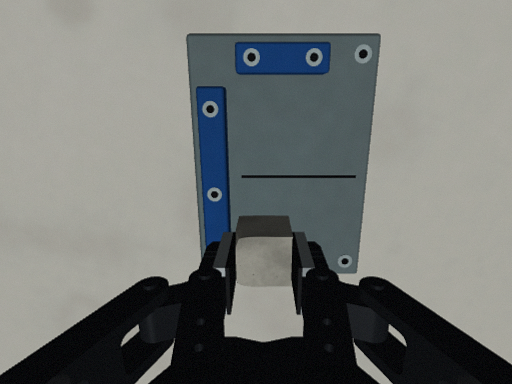

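View pics/s8c.png

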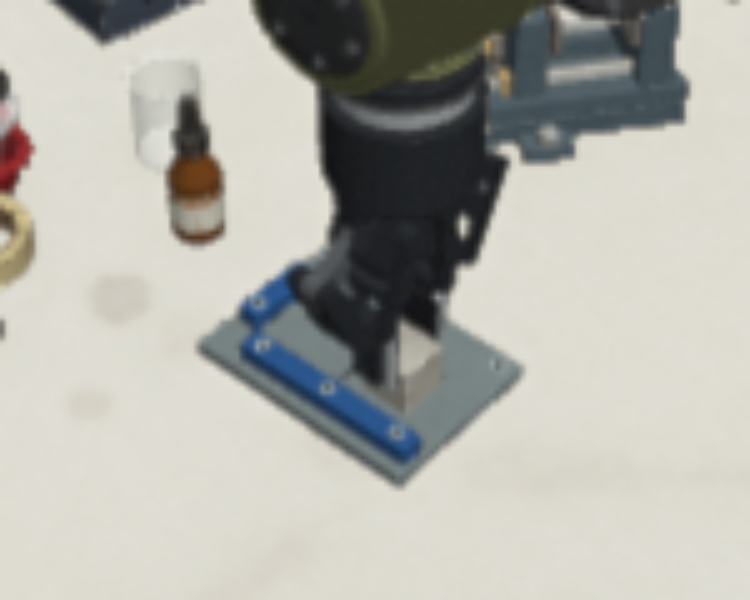

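The cube is squarely in front of the fence, on the near side of the line (line at row 177, cube front at row 215). I'll lower gently to contact.

Call:
servo_tool(
  targets=[
    [[0,0,0.12,0,0,0],[0,0,0.12,0,0,0],[0,0,0.08,0,0,0],[0,0,0.04,0,0,0],[0,0,0,0,0,0]],
  ],
)

```text
time_s: 8.0
tool_pos: [0.4576, 0.1859, 0.2005]
eef_rot: [[0.962, 0.271, -0.0], [0.271, -0.962, -0.0], [-0.0, 0.0, -1.0]]
ft_force: [-1.0, -0.5, -0.1]
grip_width: 0.0273
```

Call:
servo_tool(
  targets=[
    [[0,0,0.02,0,0,0],[0,0,0.02,0,0,0],[0,0,0.02,0,0,0],[0,0,0,0,0,0],[0,0,0,0,0,0]],
  ],
)

```text
time_s: 8.5
tool_pos: [0.4576, 0.1859, 0.1994]
eef_rot: [[0.962, 0.272, 0.0], [0.272, -0.962, 0.0], [0.0, -0.0, -1.0]]
ft_force: [-1.2, -0.9, 4.0]
grip_width: 0.0276
```

```bash
python3 st.py
```

```text
t 8.5 jig xy mm [-37.97   9.37] z 199.35 yaw 15.76 tilt [0.01 0.  ] Fjig [-1.42 -0.56] 4.01 w 0.0276
```

Contact with the plate is at z = 199.4 mm with 4 N, as predicted. Next I'll slide toward the fence.

Call:
servo_tool(
  targets=[
    [[0,-0.04,0,0,0,0],[0,-0.04,0,0,0,0],[0,-0.04,0,0,0,0],[0,-0.04,0,0,0,0],[0,0,0,0,0,0]],
  ],
)

```text
time_s: 9.0
tool_pos: [0.4566, 0.1899, 0.1994]
eef_rot: [[0.962, 0.272, 0.001], [0.272, -0.962, 0.0], [0.001, -0.0, -1.0]]
ft_force: [0.7, -1.0, 6.0]
grip_width: 0.0272
```

```bash
python3 st.py
```

```text
t 9.0 jig xy mm [-37.89  13.46] z 199.36 yaw 15.76 tilt [0.03 0.01] Fjig [ 0.39 -1.19] 6.02 w 0.0272
```

Call:
servo_tool(
  targets=[
    [[0,-0.04,0,0,0,0],[0,-0.02,0,0,0,0],[0,-0.02,0,0,0,0],[0,-0.02,0,0,0,0],[0,0,0,0,0,0]],
  ],
)

```text
time_s: 9.5
tool_pos: [0.4561, 0.1917, 0.1994]
eef_rot: [[0.962, 0.272, 0.001], [0.272, -0.962, -0.001], [0.0, 0.001, -1.0]]
ft_force: [2.6, -10.0, 5.9]
grip_width: 0.0275
```

```bash
python3 st.py
```

```text
t 9.5 jig xy mm [-37.87  15.31] z 199.36 yaw 15.76 tilt [ 0.04 -0.06] Fjig [ -0.19 -10.38] 5.87 w 0.0275
```

```bash
python3 st.py wrist:w9.png scene:s9.png
python3 - <<'E'
import cv2,numpy as np
from h import *
a=cv2.imread('pics/s9.png');b=cv2.imread('pics/w9.png')
cv2.imwrite('pics/c9.png',np.hstack([cv2.resize(a[200:260,230:300],(400,400),interpolation=2),cv2.resize(b[180:300,200:320],(400,400),interpolation=2)]))
s=read_state();R=s['eef_rot'];print('torque tool',R.T@s['ft_torque'],'force tool',R.T@s['ft_force'])
E
```

```text
t 9.5 jig xy mm [-37.87  15.31] z 199.36 yaw 15.76 tilt [ 0.04 -0.06] Fjig [ -0.19 -10.38] 5.87 w 0.0275
torque tool [-1.8450522  -0.08134573  0.02172757] force tool [-0.08199725 10.4990784  -6.07151734]
```

View pics/c9.png

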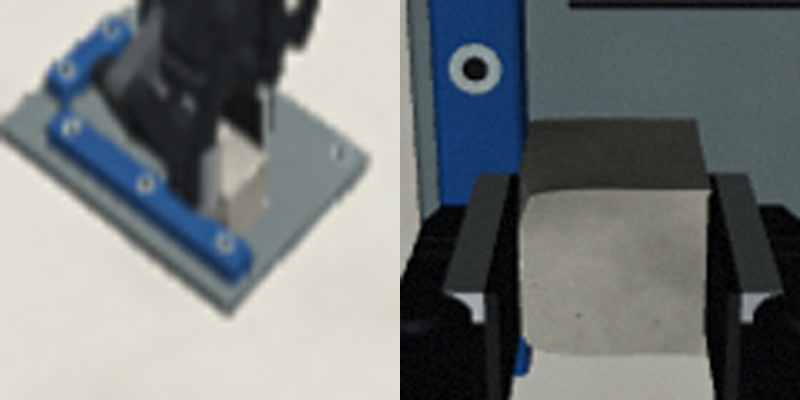

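The cube is flat on the plate and seated against the fence with 10 N. The yaw moment is only 0.02 N·m, so the contact is face to face, and the scribed line is well ahead. I'll start the slow slide.

Call:
servo_tool(
  targets=[
    [[0.02,0,0,0,0,0],[0.04,0,0,0,0,0],[0.05,0,0,0,0,0],[0.05,0,0,0,0,0],[0.05,0,0,0,0,0]],
  ],
)

```text
time_s: 10.1
tool_pos: [0.4601, 0.1928, 0.1993]
eef_rot: [[0.962, 0.272, -0.005], [0.272, -0.962, -0.003], [-0.005, 0.001, -1.0]]
ft_force: [-14.8, -15.0, 24.0]
grip_width: 0.0276
```

```bash
python3 st.py
```

```text
t 10.1 jig xy mm [-33.75  15.35] z 199.34 yaw 15.77 tilt [-0.27 -0.16] Fjig [-18.29 -10.42] 23.95 w 0.0276
```

Call:
servo_tool(
  targets=[
    [[0.05,0,0,0,0,0],[0.05,0,0,0,0,0],[0.05,0,0,0,0,0],[0.05,0,0,0,0,0],[0.05,0,0,0,0,0]],
  ],
)

```text
time_s: 10.6
tool_pos: [0.4661, 0.1945, 0.1993]
eef_rot: [[0.962, 0.272, -0.005], [0.272, -0.962, -0.003], [-0.005, 0.001, -1.0]]
ft_force: [-14.8, -14.3, 22.9]
grip_width: 0.0274
```

```bash
python3 st.py
```

```text
t 10.6 jig xy mm [-27.49  15.35] z 199.33 yaw 15.77 tilt [-0.26 -0.16] Fjig [-18.14  -9.72] 22.93 w 0.0274
```

The downforce grew to 23 N under drag, so I'll ease it off slightly while sliding.

Call:
servo_tool(
  targets=[
    [[0.04,0,-0.008,0,0,0],[0.04,0,-0.008,0,0,0],[0.04,0,0,0,0,0],[0.04,0,0,0,0,0]],
  ],
)

```text
time_s: 11.0
tool_pos: [0.4701, 0.1956, 0.1994]
eef_rot: [[0.962, 0.272, -0.004], [0.272, -0.962, -0.002], [-0.004, 0.001, -1.0]]
ft_force: [-9.6, -12.6, 13.6]
grip_width: 0.0271
```

```bash
python3 st.py
```

```text
t 11.0 jig xy mm [-23.32  15.33] z 199.37 yaw 15.76 tilt [-0.22 -0.14] Fjig [-12.68  -9.46] 13.6 w 0.0271
```

Call:
servo_tool(
  targets=[
    [[0.05,0,-0.006,0,0,0],[0.05,0,0,0,0,0],[0.05,0,0,0,0,0],[0.05,0,0,0,0,0],[0.05,0,0,0,0,0]],
  ],
)

```text
time_s: 11.5
tool_pos: [0.4762, 0.1973, 0.1994]
eef_rot: [[0.962, 0.272, -0.004], [0.272, -0.962, -0.002], [-0.004, 0.001, -1.0]]
ft_force: [-8.5, -12.6, 11.2]
grip_width: 0.0273
```

```bash
python3 st.py
```

```text
t 11.5 jig xy mm [-17.    15.33] z 199.38 yaw 15.76 tilt [-0.21 -0.13] Fjig [-11.64  -9.83] 11.15 w 0.0273
```

Call:
servo_tool(
  targets=[
    [[0.05,0,0,0,0,0],[0.05,0,0,0,0,0],[0.05,0,0,0,0,0],[0.05,0,0,0,0,0],[0.05,0,0,0,0,0]],
  ],
)

```text
time_s: 12.0
tool_pos: [0.4822, 0.1991, 0.1994]
eef_rot: [[0.962, 0.272, -0.004], [0.272, -0.962, -0.002], [-0.004, 0.001, -1.0]]
ft_force: [-7.1, -13.0, 10.4]
grip_width: 0.0275
```

```bash
python3 st.py
```

```text
t 12.0 jig xy mm [-10.73  15.34] z 199.41 yaw 15.76 tilt [-0.2  -0.13] Fjig [-10.34 -10.56] 10.43 w 0.0275
```

Call:
servo_tool(
  targets=[
    [[0.05,0,0,0,0,0],[0.05,0,0,0,0,0],[0.05,0,0,0,0,0],[0.05,0,0,0,0,0],[0.05,0,0,0,0,0]],
  ],
)

```text
time_s: 12.5
tool_pos: [0.4882, 0.2007, 0.1994]
eef_rot: [[0.962, 0.272, -0.003], [0.272, -0.962, -0.002], [-0.004, 0.001, -1.0]]
ft_force: [-7.5, -13.2, 10.6]
grip_width: 0.0276
```

```bash
python3 st.py
```

```text
t 12.5 jig xy mm [-4.46 15.33] z 199.41 yaw 15.76 tilt [-0.2  -0.13] Fjig [-10.79 -10.71] 10.61 w 0.0276
```

Call:
servo_tool(
  targets=[
    [[0.05,0,0,0,0,0],[0.05,0,0,0,0,0],[0.05,0,0,0,0,0],[0.05,0,0,0,0,0],[0.05,0,0,0,0,0]],
  ],
)

```text
time_s: 13.0
tool_pos: [0.4943, 0.2024, 0.1994]
eef_rot: [[0.962, 0.272, -0.003], [0.272, -0.962, -0.002], [-0.004, 0.001, -1.0]]
ft_force: [-6.9, -11.9, 10.3]
grip_width: 0.0274
```

```bash
python3 st.py
```

```text
t 13.0 jig xy mm [ 1.81 15.33] z 199.4 yaw 15.76 tilt [-0.2  -0.13] Fjig [-9.89 -9.6 ] 10.34 w 0.0274
```

Call:
servo_tool(
  targets=[
    [[0.05,0,0,0,0,0],[0.05,0,0,0,0,0],[0.05,0,0,0,0,0],[0.05,0,0,0,0,0],[0.05,0,0,0,0,0]],
  ],
)

```text
time_s: 13.5
tool_pos: [0.5003, 0.2041, 0.1994]
eef_rot: [[0.962, 0.272, -0.003], [0.272, -0.962, -0.002], [-0.004, 0.001, -1.0]]
ft_force: [-6.3, -11.9, 9.3]
grip_width: 0.027
```

```bash
python3 st.py
```

```text
t 13.5 jig xy mm [ 8.08 15.33] z 199.4 yaw 15.76 tilt [-0.19 -0.13] Fjig [-9.26 -9.75] 9.3 w 0.027
```

Call:
servo_tool(
  targets=[
    [[0.05,0,0,0,0,0],[0.05,0,0,0,0,0],[0.05,0,0,0,0,0],[0.05,0,0,0,0,0],[0.05,0,0,0,0,0]],
  ],
)

```text
time_s: 14.0
tool_pos: [0.5063, 0.2058, 0.1994]
eef_rot: [[0.962, 0.272, -0.003], [0.272, -0.962, -0.002], [-0.004, 0.001, -1.0]]
ft_force: [-6.8, -10.4, 9.8]
grip_width: 0.0269
```

```bash
python3 st.py
```

```text
t 14.0 jig xy mm [14.34 15.33] z 199.39 yaw 15.76 tilt [-0.19 -0.13] Fjig [-9.41 -8.18] 9.84 w 0.0269
```

Call:
servo_tool(
  targets=[
    [[0.05,0,0,0,0,0],[0.05,0,0,0,0,0],[0.05,0,0,0,0,0],[0.05,0,0,0,0,0],[0.05,0,0,0,0,0]],
  ],
)

```text
time_s: 14.5
tool_pos: [0.5124, 0.2075, 0.1994]
eef_rot: [[0.962, 0.272, -0.003], [0.272, -0.962, -0.002], [-0.004, 0.001, -1.0]]
ft_force: [-6.0, -11.8, 10.3]
grip_width: 0.027
```

```bash
python3 st.py wrist:w10.png
```

```text
t 14.5 jig xy mm [20.62 15.31] z 199.41 yaw 15.75 tilt [-0.18 -0.13] Fjig [-9.02 -9.7 ] 10.31 w 0.027
```

View pics/w10.png

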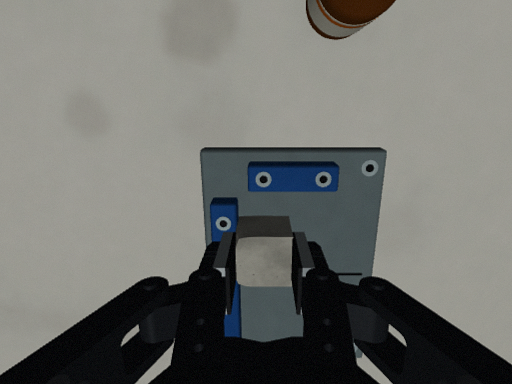

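The cube front is at row 216 and the end-stop foot at row ~191, leaving about 15 mm to go. It is still hard against the fence. I'll slow down.

Call:
servo_tool(
  targets=[
    [[0.04,0,0,0,0,0],[0.04,0,0,0,0,0],[0.04,0,0,0,0,0],[0.04,0,0,0,0,0],[0.04,0,0,0,0,0]],
  ],
)

```text
time_s: 15.05
tool_pos: [0.5172, 0.2089, 0.1994]
eef_rot: [[0.962, 0.272, -0.003], [0.272, -0.962, -0.002], [-0.004, 0.001, -1.0]]
ft_force: [-7.0, -11.9, 9.5]
grip_width: 0.0274
```

Call:
servo_tool(
  targets=[
    [[0.04,0,0,0,0,0],[0.04,0,0,0,0,0],[0.04,0,0,0,0,0],[0.03,0,0,0,0,0],[0.02,0,0,0,0,0]],
  ],
)

```text
time_s: 15.55
tool_pos: [0.5213, 0.2101, 0.1994]
eef_rot: [[0.962, 0.272, -0.003], [0.272, -0.962, -0.002], [-0.004, 0.001, -1.0]]
ft_force: [-6.4, -11.1, 8.9]
grip_width: 0.0274
```

```bash
python3 st.py
```

```text
t 15.55 jig xy mm [29.9  15.31] z 199.41 yaw 15.75 tilt [-0.18 -0.12] Fjig [-9.18 -8.96] 8.91 w 0.0274
```

Call:
servo_tool(
  targets=[
    [[0.02,0,0,0,0,0],[0.02,0,0,0,0,0],[0.02,0,0,0,0,0],[0.02,0,0,0,0,0]],
  ],
)

```text
time_s: 15.95
tool_pos: [0.5232, 0.2106, 0.1994]
eef_rot: [[0.962, 0.272, -0.003], [0.272, -0.962, -0.002], [-0.004, 0.001, -1.0]]
ft_force: [-7.0, -11.4, 9.5]
grip_width: 0.0275
```

```bash
python3 st.py
```

```text
t 15.95 jig xy mm [31.86 15.33] z 199.4 yaw 15.76 tilt [-0.18 -0.12] Fjig [-9.84 -9.07] 9.54 w 0.0275
```

Call:
servo_tool(
  targets=[
    [[0.02,0,0,0,0,0],[0.02,0,0,0,0,0],[0.02,0,0,0,0,0],[0.02,0,0,0,0,0]],
  ],
)

```text
time_s: 16.35
tool_pos: [0.5251, 0.2111, 0.1994]
eef_rot: [[0.962, 0.272, -0.003], [0.272, -0.962, -0.002], [-0.004, 0.001, -1.0]]
ft_force: [-6.2, -11.9, 9.0]
grip_width: 0.0276
```

```bash
python3 st.py
```

```text
t 16.35 jig xy mm [33.87 15.32] z 199.4 yaw 15.76 tilt [-0.18 -0.12] Fjig [-9.2 -9.8] 9.01 w 0.0276
```

Call:
servo_tool(
  targets=[
    [[0.02,0,0,0,0,0],[0.02,0,0,0,0,0]],
  ],
)

```text
time_s: 16.55
tool_pos: [0.5261, 0.2114, 0.1994]
eef_rot: [[0.962, 0.272, -0.003], [0.272, -0.962, -0.002], [-0.004, 0.001, -1.0]]
ft_force: [-6.6, -11.1, 9.2]
grip_width: 0.0271
```

```bash
python3 st.py
```

```text
t 16.55 jig xy mm [34.85 15.33] z 199.38 yaw 15.76 tilt [-0.18 -0.12] Fjig [-9.39 -8.91] 9.17 w 0.0271
```

Call:
servo_tool(
  targets=[
    [[0.015,0,0,0,0,0],[0.015,0,0,0,0,0]],
  ],
)

```text
time_s: 16.75
tool_pos: [0.5268, 0.2116, 0.1994]
eef_rot: [[0.962, 0.272, -0.003], [0.272, -0.962, -0.002], [-0.004, 0.001, -1.0]]
ft_force: [-6.5, -10.5, 9.3]
grip_width: 0.0271
```

```bash
python3 st.py
```

```text
t 16.75 jig xy mm [35.62 15.33] z 199.4 yaw 15.76 tilt [-0.18 -0.12] Fjig [-9.1  -8.35] 9.28 w 0.0271
```

Call:
servo_tool(
  targets=[
    [[0.015,0,0,0,0,0],[0.015,0,0,0,0,0]],
  ],
)

```text
time_s: 16.95
tool_pos: [0.5275, 0.2118, 0.1994]
eef_rot: [[0.962, 0.272, -0.003], [0.272, -0.962, -0.002], [-0.004, 0.001, -1.0]]
ft_force: [-6.6, -11.3, 9.9]
grip_width: 0.0272
```

```bash
python3 st.py
```

```text
t 16.95 jig xy mm [36.37 15.32] z 199.4 yaw 15.76 tilt [-0.18 -0.12] Fjig [-9.47 -9.1 ] 9.94 w 0.0272
```

Call:
servo_tool(
  targets=[
    [[0.012,0,0,0,0,0],[0.012,0,0,0,0,0]],
  ],
)

```text
time_s: 17.15
tool_pos: [0.5281, 0.212, 0.1994]
eef_rot: [[0.962, 0.272, -0.003], [0.272, -0.962, -0.002], [-0.004, 0.001, -1.0]]
ft_force: [-6.1, -11.4, 9.1]
grip_width: 0.0275
```

```bash
python3 st.py
```

```text
t 17.15 jig xy mm [36.97 15.34] z 199.4 yaw 15.75 tilt [-0.18 -0.12] Fjig [-8.96 -9.34] 9.15 w 0.0275
```

Call:
servo_tool(
  targets=[
    [[0.012,0,0,0,0,0],[0.012,0,0,0,0,0]],
  ],
)

```text
time_s: 17.35
tool_pos: [0.5287, 0.2121, 0.1994]
eef_rot: [[0.962, 0.272, -0.003], [0.272, -0.962, -0.002], [-0.004, 0.001, -1.0]]
ft_force: [-6.9, -10.4, 9.0]
grip_width: 0.0275
```

```bash
python3 st.py wrist:w11.png
python3 - <<'E'
import cv2
b=cv2.imread('pics/w11.png');cv2.imwrite('pics/w11c.png',cv2.resize(b[160:300,190:350],(686,600),interpolation=2))
E
```

```text
t 17.35 jig xy mm [37.57 15.3 ] z 199.4 yaw 15.76 tilt [-0.18 -0.12] Fjig [-9.46 -8.19] 9.03 w 0.0275
```

View pics/w11c.png

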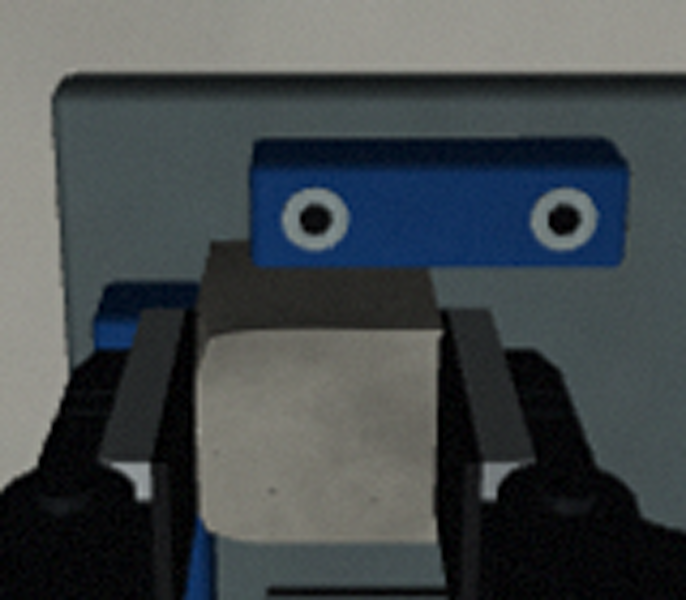

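The stop's top edge (crop row 267) still sits slightly ahead of the cube face (~277 at that height), so about 1 mm remains. I'll continue in fine steps.

Call:
servo_tool(
  targets=[
    [[0.012,0,0,0,0,0],[0.012,0,0,0,0,0]],
  ],
)

```text
time_s: 17.6
tool_pos: [0.5291, 0.2123, 0.1994]
eef_rot: [[0.962, 0.272, -0.004], [0.271, -0.962, -0.002], [-0.004, 0.001, -1.0]]
ft_force: [-11.0, -12.3, 12.7]
grip_width: 0.0275
```

```bash
python3 st.py
```

```text
t 17.6 jig xy mm [38.02 15.33] z 199.39 yaw 15.75 tilt [-0.23 -0.14] Fjig [-13.91  -8.88] 12.69 w 0.0275
```

Call:
servo_tool(
  targets=[
    [[0.012,0,0,0,0,0],[0.012,0,0,0,0,0]],
  ],
)

```text
time_s: 17.8
tool_pos: [0.5294, 0.2124, 0.1994]
eef_rot: [[0.962, 0.272, -0.005], [0.272, -0.962, -0.003], [-0.006, 0.001, -1.0]]
ft_force: [-16.1, -12.5, 16.2]
grip_width: 0.0276
```

```bash
python3 st.py
```

```text
t 17.8 jig xy mm [38.34 15.37] z 199.38 yaw 15.76 tilt [-0.3  -0.16] Fjig [-18.84  -7.63] 16.19 w 0.0276
```

The force rose on two steps (9 → 14 → 19 N) while the motion shortened, which is end-stop contact. I'll add one small firming step and hold.

Call:
servo_tool(
  targets=[
    [[0.008,-0.006,-0.004,0,0,0],[0,0,0,0,0,0],[0,0,0,0,0,0]],
  ],
)

```text
time_s: 18.1
tool_pos: [0.5295, 0.2124, 0.1994]
eef_rot: [[0.962, 0.272, -0.006], [0.272, -0.962, -0.003], [-0.006, 0.001, -1.0]]
ft_force: [-15.5, -15.2, 14.8]
grip_width: 0.0272
```

```bash
python3 st.py wrist:w12.png scene:s12.png top:t12.png
python3 - <<'E'
import cv2,numpy as np
a=cv2.imread('pics/s12.png');b=cv2.imread('pics/w12.png')
cv2.imwrite('pics/c12.png',np.hstack([cv2.resize(a[190:260,220:300],(400,350),interpolation=2),cv2.resize(b[180:285,210:330],(400,350),interpolation=2)]))
E
```

```text
t 18.1 jig xy mm [38.41 15.4 ] z 199.4 yaw 15.75 tilt [-0.32 -0.18] Fjig [-19.02 -10.4 ] 14.8 w 0.0272
```

View pics/c12.png

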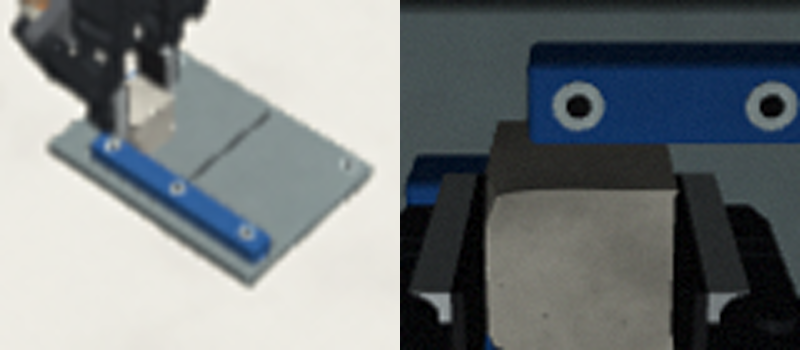

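View pics/s12.png

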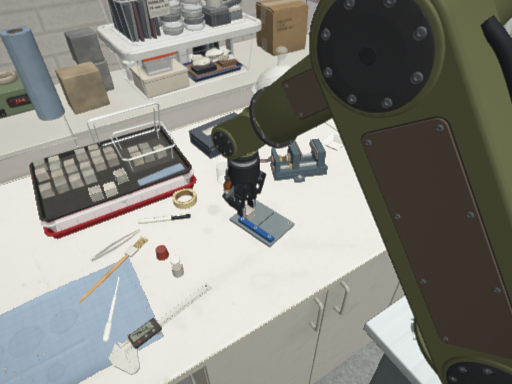

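I'll check numerically that the faces meet: the heights are known, so I can cast rays to the cube's bottom and top front edges and to the stop's top edge.

```bash
python3 - <<'E'
from h import *
im=cv2.imread('pics/w12.png');ci=camera_info('wrist');g=im.astype(int)
J=np.array([.4967,.1872]);a=np.radians(15.75);jr=np.array([[np.cos(a),np.sin(a)],[-np.sin(a),np.cos(a)]])
jx=lambda px,z:(jr@(ray(ci,px,z)[:2]-J)*1e3).round(2)
print('col243',[(y,g[y,243].tolist()) for y in range(212,242,1)])
print('col275',[(y,g[y,275].tolist()) for y in range(217,230)])
for n,p,z in (('cube front bottom',(243,216.5),.010),('stop top front',(275,222.8),.022),('cube front top',(265,237),.038),('cube front at 22 just below stop',(265,222.8),.022)): print(n,jx(p,z))
E
python3 st.py
```

```text
col243 [(212, [83, 80, 69]), (213, [81, 80, 70]), (214, [84, 83, 74]), (215, [89, 87, 74]), (216, [47, 48, 45]), (217, [33, 34, 36]), (218, [30, 33, 31]), (219, [33, 36, 36]), (220, [35, 38, 39]), (221, [35, 40, 39]), (222, [33, 36, 36]), (223, [38, 40, 42]), (224, [37, 39, 39]), (225, [36, 39, 40]), (226, [36, 40, 41]), (227, [38, 44, 43]), (228, [39, 43, 42]), (229, [39, 39, 41]), (230, [39, 42, 40]), (231, [36, 39, 40]), (232, [41, 44, 44]), (233, [37, 40, 40]), (234, [35, 38, 36]), (235, [38, 41, 41]), (236, [35, 38, 39]), (237, [44, 47, 47]), (238, [87, 94, 95]), (239, [94, 100, 102]), (240, [88, 93, 96]), (241, [91, 100, 99])]
col275 [(217, [95, 47, 16]), (218, [96, 51, 18]), (219, [97, 51, 16]), (220, [95, 48, 15]), (221, [95, 50, 16]), (222, [96, 48, 15]), (223, [52, 42, 38]), (224, [35, 40, 38]), (225, [36, 41, 40]), (226, [35, 39, 35]), (227, [36, 39, 39]), (228, [37, 40, 41]), (229, [38, 41, 40])]
cube front bottom [48.81 27.4 ]
stop top front [50.17  9.8 ]
cube front top [49.8  15.14]
cube front at 22 just below stop [50.17 15.05]
t 18.25 jig xy mm [38.42 15.37] z 199.4 yaw 15.75 tilt [-0.33 -0.18] Fjig [-17.53  -9.97] 15.09 w 0.0275
```

Call:
servo_tool(
  targets=[
    [[0.006,0,-0.004,0,0,0],[0.006,0,-0.002,0,0,0],[0,0,0,0,0,0],[0,0,0,0,0,0]],
  ],
)

```text
time_s: 18.65
tool_pos: [0.5296, 0.2125, 0.1994]
eef_rot: [[0.962, 0.272, -0.006], [0.272, -0.962, -0.003], [-0.007, 0.001, -1.0]]
ft_force: [-15.4, -14.4, 15.2]
grip_width: 0.0271
```

```bash
python3 st.py wrist:w13.png top:t13.png
python3 - <<'E'
from h import *
for n in ('w5','w9','w10','w12','w13'):
    g=cv2.imread(f'pics/{n}.png').mean(2)
    for c in (243,248):
        col=g[205:250,c]; d=np.diff(col); print(n,c,'bottom row',205+d[:18].argmin()+1,'top row',205+18+d[18:].argmax()+1,end=' | ')
    row=g[262];print('L/R',[i for i in range(225,305) if abs(row[i]-row[i-1])>25])
E
```

```text
t 18.65 jig xy mm [38.57 15.4 ] z 199.4 yaw 15.76 tilt [-0.37 -0.19] Fjig [-18.7   -9.66] 15.16 w 0.0271
w5 243 bottom row 216 top row 238 | w5 248 bottom row 216 top row 237 | L/R [235, 236, 292]
w9 243 bottom row 216 top row 238 | w9 248 bottom row 216 top row 237 | L/R [226, 235, 236, 292]
w10 243 bottom row 216 top row 238 | w10 248 bottom row 216 top row 237 | L/R [235, 236, 292]
w12 243 bottom row 216 top row 238 | w12 248 bottom row 216 top row 237 | L/R [235, 236, 292]
w13 243 bottom row 216 top row 238 | w13 248 bottom row 216 top row 237 | L/R [226, 235, 236, 292]
```

The cube hasn't moved in the grip (edge rows and columns are identical since the grasp). Contact has tilted the tool by 0.4°, so I'll straighten it while keeping the push.

Call:
servo_tool(
  targets=[
    [[-0.012,0,0,0,0.025,0],[-0.012,0,0,0,0.025,0],[0,0,0,0,0,0]],
  ],
)

```text
time_s: 19.05
tool_pos: [0.529, 0.2123, 0.1994]
eef_rot: [[0.962, 0.271, -0.003], [0.271, -0.962, -0.002], [-0.003, 0.001, -1.0]]
ft_force: [-15.4, -14.7, 14.8]
grip_width: 0.0275
```

```bash
python3 st.py
```

```text
t 19.05 jig xy mm [37.95 15.4 ] z 199.42 yaw 15.75 tilt [-0.17 -0.14] Fjig [-18.82 -10.  ] 14.78 w 0.0275
```

Call:
servo_tool(
  targets=[
    [[-0.012,0,0,0,0.025,0],[-0.012,0,0,0,0.025,0],[0,0,0,0,0,0]],
  ],
)

```text
time_s: 19.35
tool_pos: [0.5285, 0.2122, 0.1994]
eef_rot: [[0.962, 0.271, 0.0], [0.271, -0.962, -0.001], [0.0, 0.001, -1.0]]
ft_force: [-15.2, -15.0, 15.2]
grip_width: 0.0271
```

```bash
python3 st.py
```

```text
t 19.35 jig xy mm [37.37 15.4 ] z 199.44 yaw 15.75 tilt [ 0.03 -0.08] Fjig [-18.71 -10.26] 15.23 w 0.0271
```

Call:
servo_tool(
  targets=[
    [[0,0,0,0,0,0],[0,0,0,0,0,0],[0,0,0,0,0,0],[0,0,0,0,0,0],[0,0,0,0,0,0]],
  ],
)

```text
time_s: 19.85
tool_pos: [0.5285, 0.2122, 0.1994]
eef_rot: [[0.962, 0.272, 0.0], [0.272, -0.962, -0.001], [-0.0, 0.001, -1.0]]
ft_force: [-16.0, -14.6, 14.9]
grip_width: 0.0276
```

```bash
python3 st.py wrist:w14.png top:t14.png
python3 - <<'E'
from h import *
s=read_state();print('torque tool',(s['eef_rot'].T@s['ft_torque']).round(3),'qvel',np.abs(s['qvel']).max())
a=cv2.imread('pics/t14.png');cv2.imwrite('pics/t14c.png',cv2.resize(a[120:260,120:380],(780,420),interpolation=2))
b=cv2.imread('pics/w14.png');cv2.imwrite('pics/w14c.png',cv2.resize(b[160:300,190:350],(686,600),interpolation=2))
E
```

```text
t 19.85 jig xy mm [37.39 15.38] z 199.43 yaw 15.76 tilt [ 0.02 -0.08] Fjig [-19.36  -9.74] 14.86 w 0.0276
torque tool [-1.77  -3.336 -0.025] qvel 0.07401838881397599
```

View pics/w14c.png

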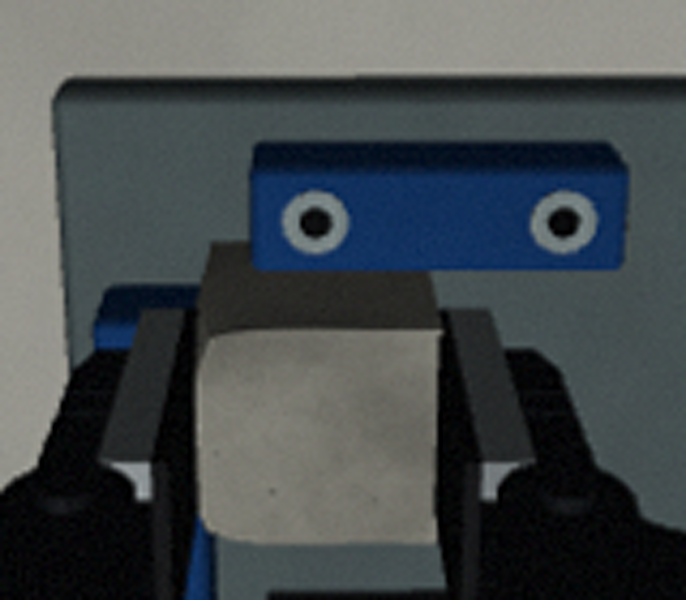

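View pics/t14c.png

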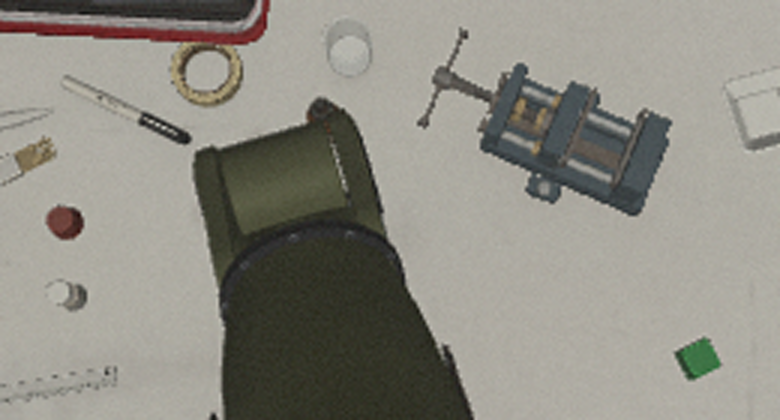

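The cube is seated and steady: upright within 0.1°, with about 19 N along the fence (stop plus friction), 10 N on the fence and 15 N down. The bystanders and the green cube are where they were. I'll hand in.

```bash
python3 -c "
from station import *
print(finish_job())"
```

```text
the job is handed in; nothing more can be done
None
```

I gripped the lone grey cube and set it flat on the plate about 13 mm short of the scribed line. I pressed it to the fence, slid it slowly along to the end stop, and handed in at about 20 s with it still gripped and pressed in the corner.

**Last checks**
- **Forces:** about 19 N along the jig, of which I estimate 7–10 N is on the end stop and the rest is friction. The fence takes 10 N and the plate 15 N, all steady over the last 0.5 s.
- **Squareness:** the tool is square to the measured jig yaw within about 0.1°. Its tilt is under 0.1° after I corrected a 0.4° lean caused by the contact.
- **Grip:** the cube's edges are at the same image positions as when I gripped it, so it did not slip. The opening is 27.5 mm.
- **Surroundings:** the last top view shows the bung, vial, beaker and green cube where they were. The dropper is mostly hidden by the arm in that view, but its visible part looks in place.

**Checks that disagreed or fell short**
- **Downforce:** it briefly rose to 24 N at the start of the slide, and I eased it to about 10 N.
- **Contact position:** the arm met the end stop about 2 mm farther along than I predicted. I put this down to where the cube sat in the grip and to calibration.
- **End-stop contact:** I judged this mainly from the force rising from 9 to 19 N. The picture agrees with contact but cannot rule out a gap under 1 mm.

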